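# Draw the torque cells from their pocket plate and log them out

### The job

Slide the clear door of the low blue cabinet open, lift every torque cell that is there straight up out of its pocket by the square stub, and put them all on the floor of the open carry tray, standing or lying. When all are in the tray, squeeze the trigger of the fixed tag reader fully home and let it spring back, and leave the cabinet door slid fully shut. Leave the extension bar, punch, nut and mirror where they lie.

Things in the scene. Friction and masses are not known exactly. Their poses are not given: they have to be found in the camera images.
- cabinet: fixed low cabinet of worn blue plywood, 290 (x) x 240 (y) mm; end walls at +x and -x 103 mm high, side walls 60 mm. Origin: centre of its underside, on the table. Its +y half is a black pocket plate, top at z = 60 mm, pockets in a row at x = -93, -31, 31, 93 mm, y = 65 mm (pocket floors at z = 24 mm); its -y half is an open tool bay, floor at z = 50 mm
- door (a joint): sliding door, m: 0 = fully shut over the pockets, 0.13 = fully open over the tool bay. Opens towards cabinet -y, stays where left (about 3 N to slide), may start a little ajar. Clear panel in an aluminium frame, 276 (x) x 104 (y) mm, 10 mm thick, underside at cabinet z = 103 mm; its middle is at cabinet y = 65 mm when shut
- door_handle (a point): centre of the door's plywood grip rib: 80 mm along the cabinet's x, 14 mm thick along y, 34 mm tall, its foot on the door at cabinet z = 111 mm and its top at 145 mm. Moves with the door; shut it is at cabinet y = 35 mm
- cell1: torque cell, 0.2 to 0.42 kg: aluminium block 44 x 60 x 36 mm (x, y, z) with a steel stub 18 x 18 mm, 36 mm tall, on the middle of its top. Origin: centre of the block's underside; z to the stub. At the start in one of four pockets 46 x 62 mm, 36 mm deep, block top flush with the plate: only the stub can be gripped, block y along cabinet y. May be absent (None)
- cell2: another torque cell exactly like cell1; may be absent (None)
- cell3: another torque cell exactly like cell1; may be absent (None)
- cell4: another torque cell exactly like cell1; may be absent (None)
- tray: loose open plastic carry tray, 240 (x) x 190 (y) x 45 mm high outside, walls and floor 5 mm thick, 1 kg, no dividers. Origin at the centre of its underside
- reader: fixed tag reader mounted upside down in a bench stand: barrel low and level, nose to the reader's -y; black pistol grip standing straight up, 30 (x) x 28 (y) mm, from z = 85 to 200 mm, its faces at reader y = 0 (front) and 28 mm (back), a 34 mm wide rubber cap on top to z = 204 mm. Origin on the table below the middle of the grip's front face
- trigger (a joint): trigger, rad: 0 = out, 0.25 = fully squeezed against its stop; sprung back to 0. Lever 20 mm wide, 10 thick, 86 long, in front of the grip, hinged at its foot (reader y = -9, z = 92 mm); its top swings to +y, to the grip; squeezed it stands upright, front face at y = -14 mm. About 9 N at 70 mm above the hinge. Pinched with the grip from above: 60 mm over both at rest, 42 mm squeezed
- reader_grip (a point): point on the grip's centre line at reader y = 14 mm, z = 163 mm, 41 mm below the very top of the grip, level with the upper part of the trigger; same axes as the reader
- extension_bar: bystander: bright steel extension bar, 166 mm long, lying along its x in the cabinet's tool bay, 22 mm thick. Origin at its middle, underside
- drift_punch: bystander: brass drift punch, 140 mm long, lying along its x in the tool bay, 14 mm thick. Origin at its middle, underside
- lock_nut: bystander: zinc-plated self-locking nut, 36 mm across flats, 26 mm tall, in the tool bay. Origin at the centre of its underside
- mirror: bystander: yellow plastic inspection mirror, 188 mm long, lying on the table beyond the tray, 14 mm thick. Origin on its underside where handle and round head meet
Things that resemble listed ones, but are neither listed nor needed, are in the scene too. Leave any orange or red look-alike of the reader alone.

How it is judged:
By the outcome, as a careful person would: the job done as asked, in the order asked, and still so for the second after the job is handed in, with the robot touching nothing.
Of cell1, cell2, cell3, cell4 only 3 to 4 are there at a start; the rules pass over those that are not, and their reading is None.
At some moment in a run one of tray may be knocked a few centimetres aside while the robot is not near it.
Once in a run the grip may slacken for a moment while it holds something.
It also fails if it takes over 210 s, if anything falls off the work surface, if the arm or the gripper's body presses on something with over 40 N, if the wrist force passes 120 N, or if a joint passes its speed limit or range.

### The arm

A 7-joint arm with a two-finger parallel gripper is mounted at the origin on the work surface. World frame = base frame: x ahead of the robot, y to its left, z up, the work surface at z = 0. Lengths are in m, angles in degrees, forces in N, time in s.
With the tool pointing down it reaches from about 0.425 to 0.875 m from the base axis. Payload 4.7 kg.
Tool frame: the origin (TCP) lies on the centre line of the jaws, within the pads' length; the fingertips stand 19 mm ahead of it and the grasp point (between the pads) is the TCP; z points along the fingers, y is the line along which they close (so a half turn about z gives the same grasp; the last joint's range is limited). The gripper opens to 87 mm and grips with 3 to 60 N. Pads are 19 mm wide; open, the fingers measure 117 mm over their backs; the gripper's body (75 mm by 190 mm) begins 51 mm behind the grasp point.
Start: joints at [75.751, 18.392, -4.016, 83.108, 1.295, 78.541, -3.26], TCP at [0.169, -0.628, 0.242] pointing down, gripper open.
Joint ranges: [-163.93, 163.93], [-17.29, 119.83], [-79.2, 71.16], [3.27, 140.29], [-89.18, 269.18], [5.43, 117.66], [-154.24, 154.24]. Speed limits (degrees/s): [147.25, 147.25, 180, 180, 180, 180, 180].

### API

Orientations are given as [roll, pitch, yaw] about the fixed x, y, z axes, in that order (R = Rz(yaw) Ry(pitch) Rx(roll)).
In Python, from cell import env, imaging gives the robot as it stands.
- The arm moves only by the shell command python3 -m crank 'ROWS' [OPENING] [FORCE]. ROWS is JSON, a list of rows, each an object of numbers: "x", "y", "z": the shift along the tool's x, y, z in m; "turn": the turn about the tool's z in rad. In form: [{"x": .., "y": .., "z": .., "turn": ..}, ...]. A call has 1 to 12 rows; each row is the pose to reach, as a shift and turn from the pose commanded when the call began, along the tool's axes at that moment; what a row does not reach only later rows make up. A row lasts 1/8 s, in which the tool goes at most 62.5 mm and 10.7 degrees, less where a joint would pass 70% of its speed; a pose out of reach is approached as far as the arm can. A call with a gripper value outside its range is refused whole. OPENING is the finger opening in m, from 0 to 0.087, set as the call begins (- or left out, the last holds). The fingers move at their own pace and stop on an object; FORCE is the grip in N (left out, the last holds). Time passes only in rows, so rows that repeat a pose let the fingers close. It gives the time, the measured TCP pose, the force, the opening and the grip force at its end, in the units of the state.
- env.get_obs(): the state, without advancing time (a new reading comes with each control period).
- imaging.read_camera(name): name is "side" or "top" or "wrist"; returns the picture (420x560x3 uint8, red, green, blue); there is no depth.
- imaging.get_calibration(name): a dict with "camera_matrix" (3x3 intrinsics, pixels), "position" and "attitude" of the camera in the world. Camera axes: x right, y up, looking along -z (the intrinsics and any distortion apply to the point x, -y, -z); pixel columns grow to the right and rows downward; lengths in m; the calibration is good to about 2 mm. A picture is of the moment at which its call begins: read the wrist's pose just before it. get_calibration takes no time and is no camera call; for the wrist camera it gives the pose at the moment of the call.
- env.sign_off(): hands the job in; it is judged then, once.
The state is a dict: "time_s": time; "qpos": joint angles; "joint_velocities": joint speeds; "effort": joint torques, N m; "tool_pos": TCP position; "tool_rot": TCP orientation; "force": force on the tool from outside, world axes, zero at the start; "wrist_torque": the same for the moment, N m; "grip_width": finger opening in m; "grasp_force": force on a finger pad.
Only numpy, scipy, OpenCV 4.12 (cv2) and the standard library are available. Lean on these libraries where they do the work, as an engineer would, in place of code of your own. Each camera call takes 0.05 s, during which the arm holds its last target. There are 200 camera calls.

## Working session

There is one attempt and no reset: what is moved stays moved. The work goes in short steps, Python scripts to look and compute and a shell command to move; the robot and the scene stay as the last step left them, time stands still between calls to the robot, and variables do not carry over. Pictures are saved under pics/ and viewed, at most 14 in all, crops included, and the job is handed in when it is done.

```bash
ls; mkdir -p pics
python3 - <<'E'
from cell import env, imaging
import cv2
o=env.get_obs(); print({k:o[k] for k in('time_s','tool_pos','tool_rot','grip_width','force')})
for n in('top','side'):
    c=imaging.get_calibration(n); print(n,c)
    cv2.imwrite(f'pics/{n}0.png',imaging.read_camera(n)[:,:,::-1])
E
```

```text
pics
{'time_s': 0.0, 'tool_pos': array([ 0.16870217, -0.62718448,  0.24044237]), 'tool_rot': array([-1.79889400e+02,  5.87761721e-03,  1.50620755e+01]), 'grip_width': 0.08700889700616707, 'force': array([ 0.39137942,  0.76517958, -0.51129595])}
top {'camera_matrix': array([[378.85567958,   0.        , 282.96875811],
       [  0.        , 378.85567958, 208.4079464 ],
       [  0.        ,   0.        ,   1.        ]]), 'position': array([0.47858941, 0.13791677, 1.15535448]), 'attitude': array([  3.31433613,  -1.27101881, -90.8033358 ])}
side {'camera_matrix': array([[526.75702536,   0.        , 278.7373969 ],
       [  0.        , 526.75702536, 203.02956433],
       [  0.        ,   0.        ,   1.        ]]), 'position': array([0.45803524, 1.19949723, 1.23568617]), 'attitude': array([  44.76255517,    0.62233537, -175.52021175])}
```

View pics/top0.png

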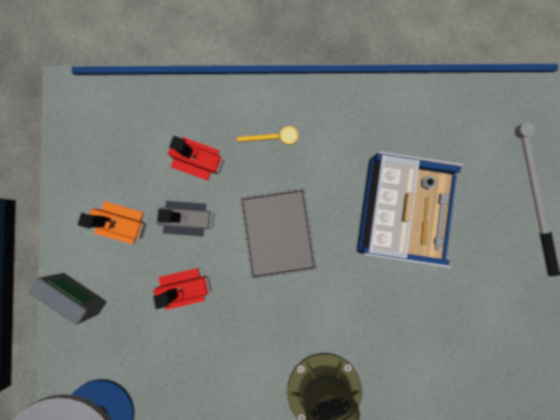

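View pics/side0.png

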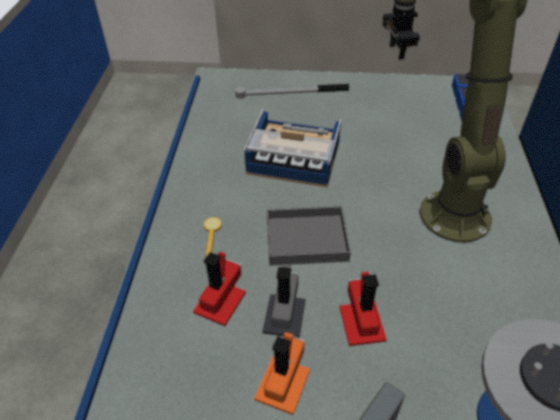

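Top view: the robot base is at (325,390). The cabinet is at (410,210), with four cells at (391,176), (388,197), (386,217), (383,238) and the door handle at (406,207). The tray is at (278,233), and the bystander mirror at (288,135).
Reader candidates: grey (185,218), red (195,157), red (182,290), orange (112,222). Grey is the likely one, because the look-alikes to leave alone are orange or red.

```bash
cat > h.py <<'E'
from cell import env, imaging
import numpy as np, cv2
from scipy.spatial.transform import Rotation as R
def cal(n):
    c=imaging.get_calibration(n); return c['camera_matrix'],c['position'],R.from_euler('xyz',c['attitude'],degrees=True).as_matrix()
def plane(C,uv,z):
    K,p,A=C; uv=np.atleast_2d(uv).astype(float)
    d=np.c_[(uv-K[:2,2])/K[0,0],np.ones(len(uv))]*[1,-1,-1]@A.T
    return p+d*((z-p[2])/d[:,2])[:,None]
def proj(C,P):
    K,p,A=C; c=(np.atleast_2d(P)-p)@A*[1,-1,-1]
    return c[:,:2]/c[:,2:]*K[0,0]+K[:2,2]
def snap(n,name=None,crop=None,s=1):
    C=cal(n); im=imaging.read_camera(n)[:,:,::-1].copy()
    if name:
        o=im if crop is None else im[crop[1]:crop[3],crop[0]:crop[2]]
        cv2.imwrite(f'pics/{name}.png',cv2.resize(o,None,fx=s,fy=s,interpolation=cv2.INTER_CUBIC))
    return C,im
def pose():
    o=env.get_obs(); return o['tool_pos'],R.from_euler('xyz',o['tool_rot'],degrees=True),o
def go(target,yaw=None):
    """print tool-frame shift (m) and turn (rad) from here to the world target"""
    p,r,o=pose(); d=r.inv().apply(np.array(target)-p)
    t=None if yaw is None else round(float(np.radians(-((yaw-o['tool_rot'][2]+90)%180-90))),3)
    print('shift',d.round(4),'turn',t,'now',p.round(4),o['tool_rot'].round(2))
E
python3 - <<'E'
from h import *
C=cal('top'); im=cv2.imread('pics/top0.png')
print('base',proj(C,[0,0,0]))
px=dict(cabcorners=([[378,154],[462,166],[450,265],[359,255]],.1),handle=([406,207],.145),tray=([[242,198],[303,190],[314,268],[253,277]],.045),
 grip=([170,216],.204),stubs=([[391,176],[388,197],[386,217],[383,238]],.096),readerbase=([[160,203],[211,202],[209,235],[164,233]],.03))
for k,(p,z) in px.items(): print(k,plane(C,p,z)[:,:2].round(3).tolist())
a=im[140:280,340:480]; b=im[180:250,145:235]
cv2.imwrite('pics/crop1.png',np.hstack([cv2.resize(a,(560,560),interpolation=cv2.INTER_CUBIC)]))
cv2.imwrite('pics/crop2.png',cv2.resize(b,None,fx=6,fy=6,interpolation=cv2.INTER_CUBIC))
g=np.abs(im.astype(int)-[88,92,88]).max(2)
E
```

```text
base [[322.89206906 390.58044524]]
cabcorners [[0.69, -0.158], [0.654, -0.396], [0.375, -0.351], [0.407, -0.096]]
handle [[0.536, -0.217]]
tray [[0.575, 0.232], [0.596, 0.053], [0.367, 0.024], [0.344, 0.202]]
grip [[0.518, 0.398]]
stubs [[0.628, -0.194], [0.568, -0.184], [0.512, -0.176], [0.453, -0.166]]
readerbase [[0.564, 0.476], [0.565, 0.325], [0.468, 0.331], [0.475, 0.463]]
```

View pics/crop1.png

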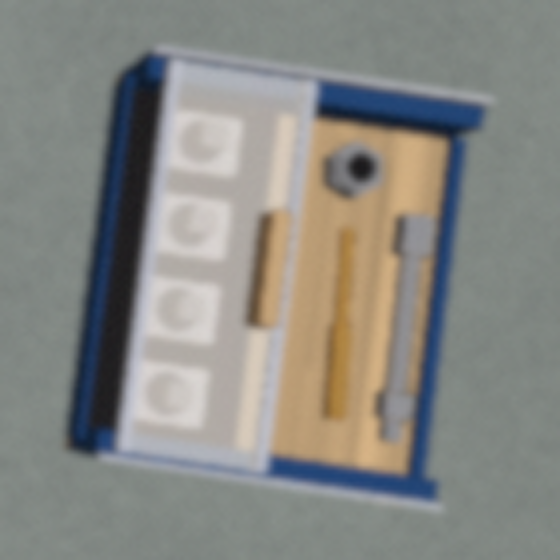

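View pics/crop2.png

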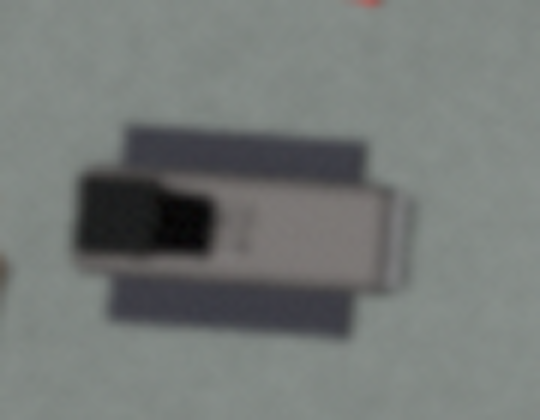

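Crop 1: four pale cells under the clear door, the wooden handle at about (270,268) in the crop, and the nut, punch and bar in the bay at right. Crop 2: the grey reader, with its cap at (118,215) and its nose to the right (world -y). It is neither red nor orange, so it fits. Now moving above the cabinet.

```bash
python3 -m crank '[{"x":0.03,"y":-0.02,"z":-0.03,"turn":0.04},{"x":0.08,"y":-0.05,"z":-0.06,"turn":0.1},{"x":0.13,"y":-0.08,"z":-0.09,"turn":0.16},{"x":0.18,"y":-0.115,"z":-0.1,"turn":0.22},{"x":0.23,"y":-0.15,"z":-0.1,"turn":0.28},{"x":0.28,"y":-0.18,"z":-0.1,"turn":0.34},{"x":0.33,"y":-0.21,"z":-0.1,"turn":0.4},{"x":0.38,"y":-0.245,"z":-0.1,"turn":0.42},{"x":0.42,"y":-0.275,"z":-0.1,"turn":0.42},{"x":0.45,"y":-0.29,"z":-0.1,"turn":0.42},{"x":0.46,"y":-0.299,"z":-0.1,"turn":0.42},{"x":0.46,"y":-0.299,"z":-0.1,"turn":0.42}]' 0.06 30
python3 - <<'E'
from h import *
go([.536,-.217,.138],-9)
C,im=snap('wrist','w1'); print(C[1],proj(C,[[.536,-.217,.145],[.628,-.194,.096],[.568,-.184,.096],[.512,-.176,.096],[.453,-.166,.096]]).round())
E
```

```text
time_s: 1.6
tool_pos: [0.5351, -0.2192, 0.3412]
tool_rot: [180.0, 0.1, -8.9]
force: [-0.3, -0.8, -0.2]
grip_width: 0.06
grasp_force: 0.0
shift [ 0.0008 -0.0024  0.2032] turn 0.001 now [ 0.5351 -0.2192  0.3412] [ 1.80e+02  6.00e-02 -8.95e+00]
[ 0.60933212 -0.23137565  0.48508137] [[275. 192.]
 [246. 116.]
 [247. 165.]
 [249. 206.]
 [249. 246.]]
```

View pics/w1.png

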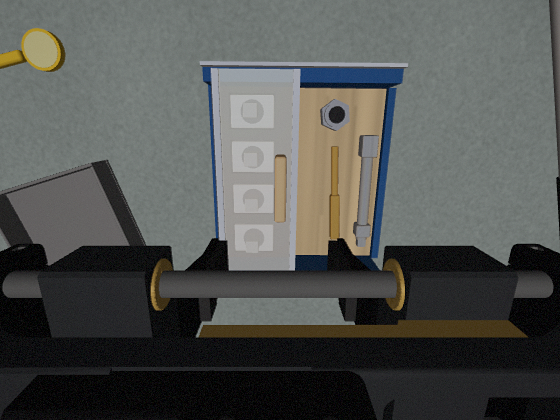

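Wrist view: the rib is at about (280,188), upright in the image, so the yaw matches. The cells are at (252,112), (252,157), (251,199), (253,238).

Run:
```python
from h import *
C=cal('wrist')
print(plane(C,[[280.5,155],[280,222],[280.5,188]],.145).round(4))
print(plane(C,[[302,66],[295,270],[212,70],[300,70]],.113).round(4))
go([*plane(C,[280.5,188],.145)[0,:2],.138],-9)
im=cv2.imread('pics/w1.png')[80:280,195:410]
cv2.imwrite('pics/w1c.png',cv2.resize(im,None,fx=3,fy=3,interpolation=cv2.INTER_CUBIC))
```

```text
[[ 0.5774 -0.2317  0.145 ]
 [ 0.4976 -0.2186  0.145 ]
 [ 0.5393 -0.2257  0.145 ]]
[[ 0.6713 -0.272   0.113 ]
 [ 0.4139 -0.227   0.113 ]
 [ 0.6836 -0.1679  0.113 ]
 [ 0.6674 -0.2691  0.113 ]]
shift [0.0057 0.0041 0.2032] turn -0.001 now [ 0.5345 -0.2206  0.3413] [ 1.7995e+02  6.0000e-02 -9.0800e+00]
```

View pics/w1c.png

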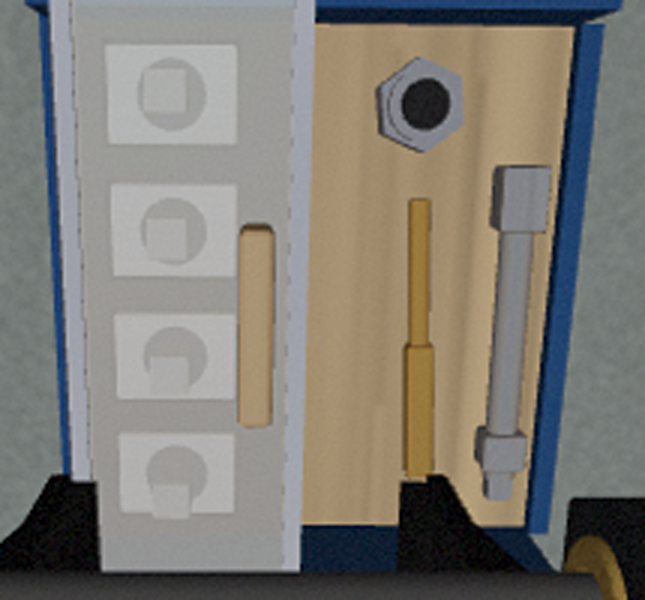

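The crop confirms four cells with square stubs, and the rib is clear. Descending on it.

```bash
python3 -m crank '[{"x":0.004,"y":0.004,"z":0.04},{"x":0.004,"y":0.004,"z":0.085},{"x":0.004,"y":0.004,"z":0.13},{"x":0.004,"y":0.004,"z":0.165},{"x":0.004,"y":0.004,"z":0.19},{"x":0.004,"y":0.004,"z":0.202},{"x":0.004,"y":0.004,"z":0.202},{"x":0.004,"y":0.004,"z":0.202}]' 0.06 20
python3 -m crank '[{"z":0},{"z":0},{"z":0},{"z":0},{"z":0}]' 0 20
```

```text
invalid input
invalid input
```

```bash
python3 -m crank '[{"x":0.004,"y":0.004,"z":0.04,"turn":0},{"x":0.004,"y":0.004,"z":0.085,"turn":0},{"x":0.004,"y":0.004,"z":0.13,"turn":0},{"x":0.004,"y":0.004,"z":0.165,"turn":0},{"x":0.004,"y":0.004,"z":0.19,"turn":0},{"x":0.004,"y":0.004,"z":0.202,"turn":0},{"x":0.004,"y":0.004,"z":0.202,"turn":0},{"x":0.004,"y":0.004,"z":0.202,"turn":0}]' 0.06 20
python3 -m crank '[{"x":0,"y":0,"z":0,"turn":0},{"x":0,"y":0,"z":0,"turn":0},{"x":0,"y":0,"z":0,"turn":0},{"x":0,"y":0,"z":0,"turn":0},{"x":0,"y":0,"z":0,"turn":0}]' 0 20
```

```text
time_s: 2.65
tool_pos: [0.5393, -0.2248, 0.1409]
tool_rot: [179.9, -0.1, -9.0]
force: [-0.5, 0.5, -0.5]
grip_width: 0.06
grasp_force: 0.0
time_s: 3.28
tool_pos: [0.5387, -0.224, 0.1395]
tool_rot: [180.0, 0.0, -9.0]
force: [-0.1, 1.0, 0.6]
grip_width: 0.0181
grasp_force: 0.0
```

```bash
python3 -m crank '[{"x":0,"y":0,"z":0,"turn":0},{"x":0,"y":0,"z":0,"turn":0},{"x":0,"y":0.01,"z":0,"turn":0},{"x":0,"y":0.025,"z":0,"turn":0},{"x":0,"y":0.04,"z":0,"turn":0},{"x":0,"y":0.055,"z":0,"turn":0},{"x":0,"y":0.07,"z":0,"turn":0},{"x":0,"y":0.085,"z":0,"turn":0},{"x":0,"y":0.095,"z":0,"turn":0},{"x":0,"y":0.105,"z":0,"turn":0},{"x":0,"y":0.105,"z":0,"turn":0}]' 0 20
```

```text
time_s: 4.65
tool_pos: [0.5209, -0.3305, 0.1395]
tool_rot: [179.8, 0.1, -9.1]
force: [-4.8, -0.9, 2.3]
grip_width: 0.0139
grasp_force: 20.0
```

```bash
python3 -m crank '[{"x":0,"y":0.005,"z":0,"turn":0},{"x":0,"y":0.01,"z":0,"turn":0},{"x":0,"y":0.014,"z":0,"turn":0},{"x":0,"y":0.016,"z":0,"turn":0},{"x":0,"y":0.016,"z":0,"turn":0}]' 0 20
```

```text
time_s: 5.28
tool_pos: [0.519, -0.3422, 0.1395]
tool_rot: [-179.9, 0.2, -9.0]
force: [-7.1, 6.2, 6.1]
grip_width: 0.0143
grasp_force: 20.0
```

```bash
python3 -m crank '[{"x":0,"y":0.004,"z":0,"turn":0},{"x":0,"y":0.007,"z":0,"turn":0},{"x":0,"y":0.007,"z":0,"turn":0}]' 0 20
```

```text
time_s: 5.65
tool_pos: [0.5191, -0.3424, 0.1394]
tool_rot: [-179.4, 0.3, -8.7]
force: [-8.2, 17.1, 10.5]
grip_width: 0.0139
grasp_force: 20.0
```

```bash
python3 -m crank '[{"x":0,"y":-0.006,"z":0,"turn":0},{"x":0,"y":-0.006,"z":0,"turn":0},{"x":0,"y":-0.006,"z":0,"turn":0},{"x":0,"y":-0.006,"z":-0.02,"turn":0},{"x":0,"y":-0.006,"z":-0.08,"turn":0},{"x":0,"y":-0.05,"z":-0.14,"turn":0},{"x":0,"y":-0.1,"z":-0.18,"turn":0},{"x":0,"y":-0.13,"z":-0.18,"turn":0},{"x":-0.01,"y":-0.16,"z":-0.18,"turn":0},{"x":-0.02,"y":-0.165,"z":-0.18,"turn":0},{"x":-0.02,"y":-0.165,"z":-0.18,"turn":0}]' 0.05 20
python3 - <<'E'
from h import *
go([.54,-.18,.083],-9.1)
C,im=snap('wrist','w2'); print(C[1],C[2])
E
```

```text
time_s: 7.02
tool_pos: [0.5241, -0.1858, 0.3204]
tool_rot: [179.9, -0.1, -9.1]
force: [0.1, -0.5, 0.5]
grip_width: 0.05
grasp_force: 0.0
shift [ 0.0145 -0.0086  0.2374] turn 0.0 now [ 0.5241 -0.1858  0.3204] [ 1.7989e+02 -6.0000e-02 -9.0900e+00]
[ 0.59802964 -0.19774336  0.46449761] [[-0.15776226  0.95085617  0.26642749]
 [-0.98747557 -0.1523903  -0.04085584]
 [ 0.00175294 -0.26953615  0.96298868]]
```

View pics/w2.png

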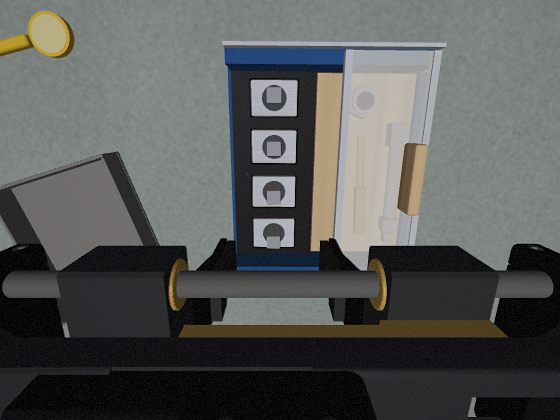

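The door is fully open. Block tops are at (274,98), (274,147), (273,192), (273,233), and grey stub tops at (274,95), (274,149), (274,197), (273,243).

Run:
```python
from h import *
C=cal('wrist'); im=cv2.imread('pics/w2.png')
m=(im.min(2)>165).astype(np.uint8); m[:, :240]=0; m[:,310:]=0; m[:65]=0
cs=[c for c in cv2.findContours(m,0,2)[0] if cv2.contourArea(c)>500]
for c in sorted(cs,key=lambda c:c[:,0,1].min()):
    r=cv2.minAreaRect(cv2.convexHull(c)); print('block',np.round(r[0],1),np.round(r[1],1),plane(C,r[0],.06)[0].round(4))
S=plane(C,[[274,95],[274,149],[274,197],[273,243]],.096); print('stub',S.round(4))
```

```text
block [273.5  97.5] [35. 45.] [ 0.6357 -0.2002  0.06  ]
block [273.5 146.5] [43. 31.] [ 0.5743 -0.1901  0.06  ]
block [273.5 191.5] [29. 41.] [ 0.513 -0.18   0.06 ]
block [273.5 232.5] [27. 39.] [ 0.4525 -0.17    0.06  ]
stub [[ 0.6349 -0.2011  0.096 ]
 [ 0.5734 -0.1909  0.096 ]
 [ 0.5134 -0.1811  0.096 ]
 [ 0.4507 -0.1694  0.096 ]]
```

```bash
python3 -m crank '[{"x":0.05,"y":-0.003,"z":0.02,"turn":0},{"x":0.1,"y":-0.003,"z":0.04,"turn":0},{"x":0.112,"y":-0.003,"z":0.09,"turn":0},{"x":0.112,"y":-0.003,"z":0.14,"turn":0},{"x":0.112,"y":-0.003,"z":0.18,"turn":0},{"x":0.112,"y":-0.003,"z":0.21,"turn":0},{"x":0.112,"y":-0.003,"z":0.23,"turn":0},{"x":0.112,"y":-0.003,"z":0.237,"turn":0},{"x":0.112,"y":-0.003,"z":0.237,"turn":0},{"x":0.112,"y":-0.003,"z":0.237,"turn":0}]' 0.045 45
python3 -m crank '[{"x":0,"y":0,"z":0,"turn":0},{"x":0,"y":0,"z":0,"turn":0},{"x":0,"y":0,"z":0,"turn":0},{"x":0,"y":0,"z":0,"turn":0}]' 0 45
```

```text
time_s: 8.32
tool_pos: [0.6368, -0.1992, 0.0841]
tool_rot: [180.0, -0.1, -9.0]
force: [0.4, -1.2, -0.2]
grip_width: 0.0451
grasp_force: 0.0
time_s: 8.82
tool_pos: [0.6358, -0.1992, 0.0826]
tool_rot: [180.0, -0.0, -9.0]
force: [0.1, -1.4, 1.2]
grip_width: 0.0178
grasp_force: 45.0
```

```bash
python3 -m crank '[{"x":0,"y":0,"z":-0.01,"turn":0},{"x":0,"y":0,"z":-0.025,"turn":0},{"x":0,"y":0,"z":-0.045,"turn":0},{"x":0,"y":0,"z":-0.07,"turn":0},{"x":0,"y":0,"z":-0.1,"turn":0},{"x":0,"y":0,"z":-0.12,"turn":0},{"x":0,"y":0,"z":-0.12,"turn":0}]' 0 45
cat > tray.py <<'E'
from h import *
def tray(name=None):
    C,im=snap('top',name); hsv=cv2.cvtColor(im,cv2.COLOR_BGR2HSV)
    b=im.astype(int); m=((b[:,:,2]>=b[:,:,1]+2)&(im.max(2)<135)).astype(np.uint8)
    m[:150]=0; m[310:]=0; m[:,:225]=0; m[:,345:]=0
    m=cv2.morphologyEx(m,cv2.MORPH_OPEN,np.ones((3,3),np.uint8))
    c=cv2.convexHull(np.vstack([c for c in cv2.findContours(m,0,2)[0] if cv2.contourArea(c)>60]))
    r=cv2.minAreaRect(c); P=plane(C,cv2.boxPoints(r),.04)[:,:2]
    e=[P[1]-P[0],P[2]-P[1]]; l=max(e,key=np.linalg.norm); l=l*np.sign(l[0])
    return P.mean(0),np.degrees(np.arctan2(l[1],l[0])),[np.linalg.norm(v).round(3) for v in e],im
if __name__=='__main__':
    t=tray(); print(*t[:3]); c,s=np.cos(np.radians(t[1])),np.sin(np.radians(t[1]))
    for x,y in[(65,42),(65,-42),(-10,42),(-10,-42)]:
        print(x,y); go([t[0][0]+(c*x-s*y)/1e3,t[0][1]+(s*x+c*y)/1e3,.064],t[1])
E
python3 tray.py
```

```text
time_s: 9.7
tool_pos: [0.637, -0.1991, 0.2052]
tool_rot: [180.0, -0.2, -9.0]
force: [-0.4, -0.3, -2.9]
grip_width: 0.0178
grasp_force: 45.0
[0.4707533  0.12845893] 7.530065336603946 [np.float64(0.187), np.float64(0.236)]
65 42
shift [-0.1643 -0.3563  0.1389] turn -0.289 now [ 0.636  -0.199   0.2033] [ 1.7997e+02 -7.0000e-02 -9.0000e+00]
65 -42
shift [-0.1404 -0.2758  0.139 ] turn -0.289 now [ 0.636  -0.199   0.2033] [ 1.7997e+02 -7.0000e-02 -9.0000e+00]
-10 42
shift [-0.2362 -0.335   0.1388] turn -0.289 now [ 0.636  -0.199   0.2033] [ 1.7997e+02 -7.0000e-02 -9.0000e+00]
-10 -42
shift [-0.2123 -0.2545  0.1389] turn -0.289 now [ 0.636  -0.199   0.2033] [ 1.7997e+02 -7.0000e-02 -9.0000e+00]
```

```bash
python3 -m crank '[{"x":-0.02,"y":-0.04,"z":0,"turn":-0.05},{"x":-0.04,"y":-0.09,"z":0,"turn":-0.1},{"x":-0.065,"y":-0.14,"z":0,"turn":-0.15},{"x":-0.09,"y":-0.19,"z":0,"turn":-0.2},{"x":-0.115,"y":-0.24,"z":0,"turn":-0.25},{"x":-0.135,"y":-0.29,"z":0.01,"turn":-0.29},{"x":-0.155,"y":-0.335,"z":0.02,"turn":-0.29},{"x":-0.164,"y":-0.356,"z":0.03,"turn":-0.29},{"x":-0.164,"y":-0.356,"z":0.05,"turn":-0.29},{"x":-0.164,"y":-0.356,"z":0.06,"turn":-0.29},{"x":-0.164,"y":-0.356,"z":0.06,"turn":-0.29}]' 0 45
python3 - <<'E'
from tray import *
C,im=snap('top','t2'); a=im[170:300,220:350]
C,w=snap('wrist')
cv2.imwrite('pics/t2c.png',np.hstack([cv2.resize(a,(420,420)),w[:,90:470]]))
E
```

```text
time_s: 11.12
tool_pos: [0.5292, 0.1761, 0.1408]
tool_rot: [180.0, 0.2, 7.5]
force: [-0.6, -0.3, -3.0]
grip_width: 0.0174
grasp_force: 45.0
```

View pics/t2c.png

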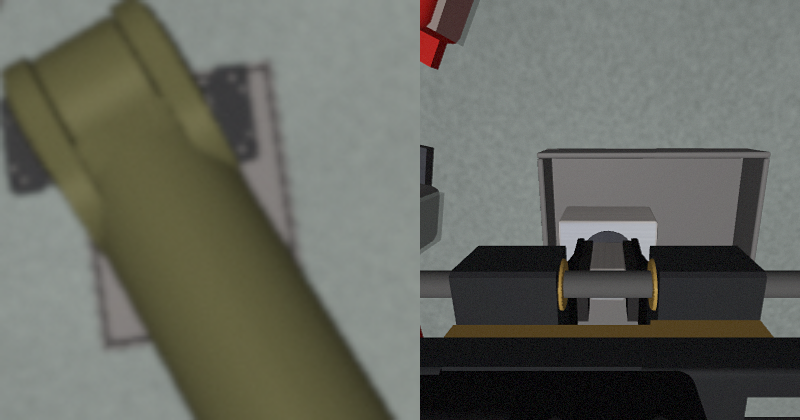

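The tray is in place and the held cell is inside its outline, in the left half. Lowering and releasing.

```bash
python3 -m crank '[{"x":0,"y":0,"z":0.02,"turn":0},{"x":0,"y":0,"z":0.04,"turn":0},{"x":0,"y":0,"z":0.058,"turn":0},{"x":0,"y":0,"z":0.068,"turn":0},{"x":0,"y":0,"z":0.073,"turn":0},{"x":0,"y":0,"z":0.0755,"turn":0},{"x":0,"y":0,"z":0.0755,"turn":0},{"x":0,"y":0,"z":0.0755,"turn":0}]' 0 45
python3 -m crank '[{"x":0,"y":0,"z":0,"turn":0},{"x":0,"y":0,"z":0,"turn":0},{"x":0,"y":0,"z":-0.02,"turn":0},{"x":0,"y":0,"z":-0.06,"turn":0},{"x":0,"y":0,"z":-0.11,"turn":0},{"x":0,"y":0,"z":-0.14,"turn":0},{"x":0,"y":0.03,"z":-0.14,"turn":0.05},{"x":0,"y":0.08,"z":-0.14,"turn":0.1},{"x":0,"y":0.13,"z":-0.14,"turn":0.15},{"x":0,"y":0.18,"z":-0.14,"turn":0.2},{"x":0,"y":0.23,"z":-0.14,"turn":0.25},{"x":0,"y":0.27,"z":-0.14,"turn":0.29}]' 0.045 45
python3 -c "
from h import *
go([.5740,-.1902,.083],-9.1);go([.513,-.1803,.083],-9.1)"
```

```text
time_s: 12.22
tool_pos: [0.5299, 0.1785, 0.0675]
tool_rot: [180.0, -0.1, 7.6]
force: [-0.2, -0.2, -2.0]
grip_width: 0.0173
grasp_force: 45.0
time_s: 13.72
tool_pos: [0.5658, -0.0916, 0.2086]
tool_rot: [180.0, -0.1, -9.2]
force: [0.7, 0.7, -0.3]
grip_width: 0.045
grasp_force: 0.0
shift [0.0235 0.096  0.1257] turn -0.001 now [ 0.5658 -0.0916  0.2086] [ 1.7997e+02 -1.2000e-01 -9.1600e+00]
shift [-0.0383  0.0959  0.1256] turn -0.001 now [ 0.5658 -0.0916  0.2086] [ 1.7997e+02 -1.2000e-01 -9.1600e+00]
```

```bash
python3 -m crank '[{"x":0.01,"y":0.05,"z":0,"turn":0},{"x":0.0235,"y":0.09,"z":0.01,"turn":0},{"x":0.0235,"y":0.096,"z":0.04,"turn":0},{"x":0.0235,"y":0.096,"z":0.08,"turn":0},{"x":0.0235,"y":0.096,"z":0.105,"turn":0},{"x":0.0235,"y":0.096,"z":0.12,"turn":0},{"x":0.0235,"y":0.096,"z":0.1255,"turn":0},{"x":0.0235,"y":0.096,"z":0.1255,"turn":0},{"x":0.0235,"y":0.096,"z":0.1255,"turn":0}]' 0.045 45
python3 -m crank '[{"x":0,"y":0,"z":0,"turn":0},{"x":0,"y":0,"z":0,"turn":0},{"x":0,"y":0,"z":0,"turn":0},{"x":0,"y":0,"z":0,"turn":0},{"x":0,"y":0,"z":-0.01,"turn":0},{"x":0,"y":0,"z":-0.025,"turn":0},{"x":0,"y":0,"z":-0.045,"turn":0},{"x":0,"y":0,"z":-0.07,"turn":0},{"x":0,"y":0,"z":-0.1,"turn":0},{"x":0,"y":0,"z":-0.12,"turn":0},{"x":0,"y":0,"z":-0.12,"turn":0}]' 0 45
python3 tray.py
```

```text
time_s: 14.85
tool_pos: [0.5743, -0.188, 0.0828]
tool_rot: [180.0, -0.1, -9.0]
force: [0.3, 0.2, 0.5]
grip_width: 0.0448
grasp_force: 0.0
time_s: 16.23
tool_pos: [0.5747, -0.1877, 0.204]
tool_rot: [180.0, -0.2, -9.0]
force: [0.1, 0.2, -2.4]
grip_width: 0.0173
grasp_force: 45.0
[0.47070364 0.12860829] 7.247233825351648 [np.float64(0.186), np.float64(0.236)]
65 42
shift [-0.1006 -0.3548  0.138 ] turn -0.283 now [ 0.5737 -0.1876  0.2022] [ 1.7998e+02 -6.0000e-02 -8.9900e+00]
65 -42
shift [-0.0771 -0.2741  0.138 ] turn -0.283 now [ 0.5737 -0.1876  0.2022] [ 1.7998e+02 -6.0000e-02 -8.9900e+00]
-10 42
shift [-0.1726 -0.3338  0.1379] turn -0.283 now [ 0.5737 -0.1876  0.2022] [ 1.7998e+02 -6.0000e-02 -8.9900e+00]
-10 -42
shift [-0.1491 -0.2532  0.138 ] turn -0.283 now [ 0.5737 -0.1876  0.2022] [ 1.7998e+02 -6.0000e-02 -8.9900e+00]
```

```bash
python3 -m crank '[{"x":-0.01,"y":-0.04,"z":0,"turn":-0.05},{"x":-0.025,"y":-0.09,"z":0,"turn":-0.1},{"x":-0.04,"y":-0.14,"z":0,"turn":-0.15},{"x":-0.05,"y":-0.19,"z":0,"turn":-0.2},{"x":-0.065,"y":-0.235,"z":0,"turn":-0.25},{"x":-0.077,"y":-0.265,"z":0.01,"turn":-0.285},{"x":-0.077,"y":-0.274,"z":0.03,"turn":-0.285},{"x":-0.077,"y":-0.274,"z":0.05,"turn":-0.285},{"x":-0.077,"y":-0.274,"z":0.05,"turn":-0.285}]' 0 45
python3 - <<'E'
from tray import *
C,im=snap('top'); a=im[170:300,220:350]
C,w=snap('wrist')
cv2.imwrite('pics/t3c.png',np.hstack([cv2.resize(a,(420,420)),w[:,90:470]]))
E
```

```text
time_s: 17.4
tool_pos: [0.5386, 0.0929, 0.1482]
tool_rot: [180.0, 0.3, 7.2]
force: [-0.3, -0.6, -2.1]
grip_width: 0.0177
grasp_force: 45.0
```

View pics/t3c.png

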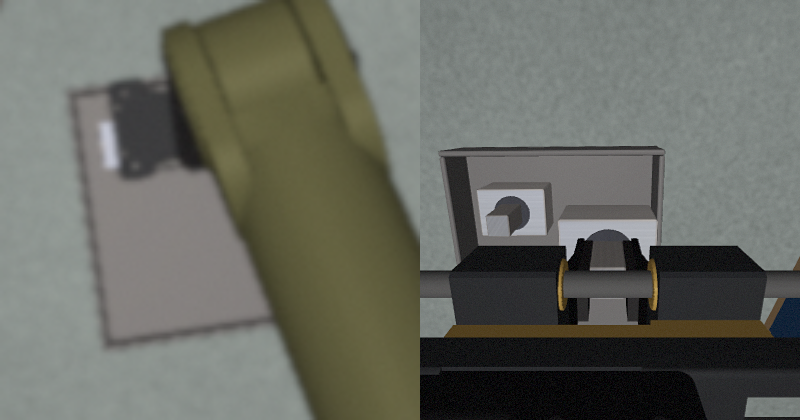

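The first cell stands at the left of the tray, and the held one is clear at the right. Lowering.

```bash
python3 -m crank '[{"x":0,"y":0,"z":0.02,"turn":0},{"x":0,"y":0,"z":0.04,"turn":0},{"x":0,"y":0,"z":0.06,"turn":0},{"x":0,"y":0,"z":0.072,"turn":0},{"x":0,"y":0,"z":0.079,"turn":0},{"x":0,"y":0,"z":0.083,"turn":0},{"x":0,"y":0,"z":0.083,"turn":0},{"x":0,"y":0,"z":0.083,"turn":0}]' 0 45
python3 -m crank '[{"x":0,"y":0,"z":0,"turn":0},{"x":0,"y":0,"z":0,"turn":0},{"x":0,"y":0,"z":-0.02,"turn":0},{"x":0,"y":0,"z":-0.06,"turn":0},{"x":0,"y":0,"z":-0.11,"turn":0},{"x":0,"y":0,"z":-0.14,"turn":0},{"x":-0.01,"y":0.03,"z":-0.14,"turn":0.05},{"x":-0.03,"y":0.08,"z":-0.14,"turn":0.1},{"x":-0.04,"y":0.13,"z":-0.14,"turn":0.15},{"x":-0.05,"y":0.18,"z":-0.14,"turn":0.2},{"x":-0.06,"y":0.21,"z":-0.14,"turn":0.25},{"x":-0.06,"y":0.23,"z":-0.14,"turn":0.285}]' 0.045 45
python3 -c "
from h import *
go([.513,-.1803,.083],-9.1)"
```

```text
time_s: 18.5
tool_pos: [0.5408, 0.095, 0.0691]
tool_rot: [180.0, -0.1, 7.3]
force: [-0.0, 0.2, -2.0]
grip_width: 0.0175
grasp_force: 45.0
time_s: 20.0
tool_pos: [0.5101, -0.142, 0.2094]
tool_rot: [180.0, -0.1, -9.2]
force: [0.8, 1.1, -0.2]
grip_width: 0.0452
grasp_force: 0.0
shift [0.0089 0.0374 0.1264] turn -0.001 now [ 0.5101 -0.142   0.2094] [ 1.7999e+02 -5.0000e-02 -9.1800e+00]
```

```bash
python3 -m crank '[{"x":0.009,"y":0.0375,"z":0,"turn":0},{"x":0.009,"y":0.0375,"z":0.03,"turn":0},{"x":0.009,"y":0.0375,"z":0.07,"turn":0},{"x":0.009,"y":0.0375,"z":0.1,"turn":0},{"x":0.009,"y":0.0375,"z":0.12,"turn":0},{"x":0.009,"y":0.0375,"z":0.126,"turn":0},{"x":0.009,"y":0.0375,"z":0.126,"turn":0},{"x":0.009,"y":0.0375,"z":0.126,"turn":0}]' 0.045 45
python3 -m crank '[{"x":0,"y":0,"z":0,"turn":0},{"x":0,"y":0,"z":0,"turn":0},{"x":0,"y":0,"z":0,"turn":0},{"x":0,"y":0,"z":0,"turn":0},{"x":0,"y":0,"z":-0.01,"turn":0},{"x":0,"y":0,"z":-0.025,"turn":0},{"x":0,"y":0,"z":-0.045,"turn":0},{"x":0,"y":0,"z":-0.07,"turn":0},{"x":0,"y":0,"z":-0.1,"turn":0},{"x":0,"y":0,"z":-0.12,"turn":0},{"x":0,"y":0,"z":-0.12,"turn":0}]' 0 45
python3 tray.py
```

```text
time_s: 21.0
tool_pos: [0.5142, -0.1792, 0.0837]
tool_rot: [180.0, -0.1, -9.0]
force: [0.3, -0.4, 0.1]
grip_width: 0.0449
grasp_force: 0.0
time_s: 22.38
tool_pos: [0.5141, -0.1796, 0.2049]
tool_rot: [179.9, -0.2, -9.0]
force: [-0.4, -0.9, -4.6]
grip_width: 0.0175
grasp_force: 45.0
[0.47105909 0.12857907] 7.934740529112884 [np.float64(0.185), np.float64(0.237)]
65 42
shift [-0.04   -0.3568  0.139 ] turn -0.296 now [ 0.5132 -0.1794  0.2033] [ 1.7996e+02 -5.0000e-02 -9.0100e+00]
65 -42
shift [-0.0156 -0.2765  0.1391] turn -0.296 now [ 0.5132 -0.1794  0.2033] [ 1.7996e+02 -5.0000e-02 -9.0100e+00]
-10 42
shift [-0.1118 -0.3349  0.1389] turn -0.296 now [ 0.5132 -0.1794  0.2033] [ 1.7996e+02 -5.0000e-02 -9.0100e+00]
-10 -42
shift [-0.0873 -0.2546  0.139 ] turn -0.296 now [ 0.5132 -0.1794  0.2033] [ 1.7996e+02 -5.0000e-02 -9.0100e+00]
```

```bash
python3 -m crank '[{"x":-0.015,"y":-0.04,"z":0,"turn":-0.05},{"x":-0.03,"y":-0.09,"z":0,"turn":-0.1},{"x":-0.045,"y":-0.14,"z":0,"turn":-0.15},{"x":-0.065,"y":-0.19,"z":0,"turn":-0.2},{"x":-0.08,"y":-0.24,"z":0,"turn":-0.25},{"x":-0.1,"y":-0.29,"z":0,"turn":-0.285},{"x":-0.11,"y":-0.325,"z":0.01,"turn":-0.285},{"x":-0.112,"y":-0.335,"z":0.03,"turn":-0.285},{"x":-0.112,"y":-0.335,"z":0.05,"turn":-0.285},{"x":-0.112,"y":-0.335,"z":0.05,"turn":-0.285}]' 0 45
python3 - <<'E'
from tray import *
C,im=snap('top'); a=im[170:300,220:350]
C,w=snap('wrist')
cv2.imwrite('pics/t4c.png',np.hstack([cv2.resize(a,(420,420)),w[:,90:470]]))
E
```

```text
time_s: 23.68
tool_pos: [0.4527, 0.1684, 0.1502]
tool_rot: [180.0, 0.3, 7.4]
force: [0.6, -0.1, -3.8]
grip_width: 0.0178
grasp_force: 45.0
```

View pics/t4c.png

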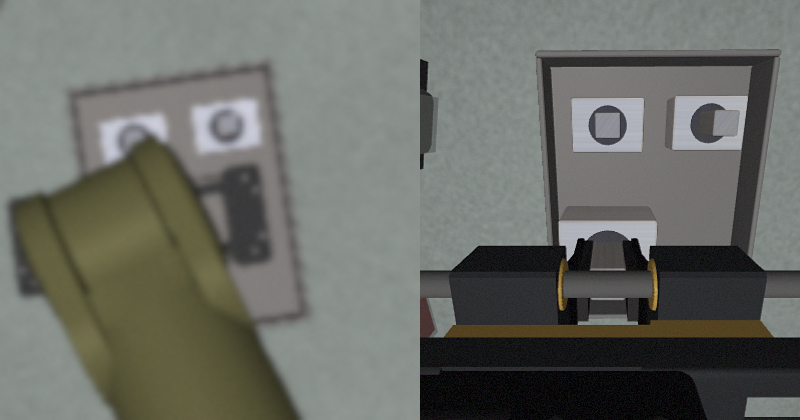

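Both cells stand well, and the third is held clear. Lowering.

```bash
python3 -m crank '[{"x":0,"y":0,"z":0.02,"turn":0},{"x":0,"y":0,"z":0.04,"turn":0},{"x":0,"y":0,"z":0.06,"turn":0},{"x":0,"y":0,"z":0.075,"turn":0},{"x":0,"y":0,"z":0.082,"turn":0},{"x":0,"y":0,"z":0.086,"turn":0},{"x":0,"y":0,"z":0.086,"turn":0},{"x":0,"y":0,"z":0.086,"turn":0}]' 0 45
python3 -m crank '[{"x":0,"y":0,"z":0,"turn":0},{"x":0,"y":0,"z":0,"turn":0},{"x":0,"y":0,"z":-0.02,"turn":0},{"x":0,"y":0,"z":-0.06,"turn":0},{"x":0,"y":0,"z":-0.11,"turn":0},{"x":0,"y":0,"z":-0.14,"turn":0},{"x":0,"y":0.04,"z":-0.14,"turn":0.05},{"x":0,"y":0.09,"z":-0.14,"turn":0.1},{"x":-0.01,"y":0.14,"z":-0.14,"turn":0.15},{"x":-0.01,"y":0.19,"z":-0.14,"turn":0.2},{"x":-0.01,"y":0.24,"z":-0.14,"turn":0.25},{"x":-0.02,"y":0.27,"z":-0.14,"turn":0.285}]' 0.045 45
python3 -c "
from h import *
go([.4523,-.1703,.083],-9.1)"
```

```text
time_s: 24.78
tool_pos: [0.4554, 0.1692, 0.067]
tool_rot: [180.0, -0.1, 7.3]
force: [0.1, -0.0, -4.1]
grip_width: 0.0178
grasp_force: 45.0
time_s: 26.28
tool_pos: [0.4697, -0.1036, 0.2069]
tool_rot: [-180.0, -0.0, -9.2]
force: [0.1, 0.1, 0.3]
grip_width: 0.0453
grasp_force: 0.0
shift [-0.0066  0.0686  0.1239] turn -0.002 now [ 0.4697 -0.1036  0.2069] [-1.8e+02 -4.0e-02 -9.2e+00]
```

```bash
python3 -m crank '[{"x":-0.004,"y":0.04,"z":0,"turn":0},{"x":-0.0065,"y":0.068,"z":0.01,"turn":0},{"x":-0.0065,"y":0.0685,"z":0.04,"turn":0},{"x":-0.0065,"y":0.0685,"z":0.08,"turn":0},{"x":-0.0065,"y":0.0685,"z":0.105,"turn":0},{"x":-0.0065,"y":0.0685,"z":0.12,"turn":0},{"x":-0.0065,"y":0.0685,"z":0.124,"turn":0},{"x":-0.0065,"y":0.0685,"z":0.124,"turn":0},{"x":-0.0065,"y":0.0685,"z":0.124,"turn":0}]' 0.045 45
python3 -m crank '[{"x":0,"y":0,"z":0,"turn":0},{"x":0,"y":0,"z":0,"turn":0},{"x":0,"y":0,"z":0,"turn":0},{"x":0,"y":0,"z":0,"turn":0},{"x":0,"y":0,"z":-0.01,"turn":0},{"x":0,"y":0,"z":-0.025,"turn":0},{"x":0,"y":0,"z":-0.045,"turn":0},{"x":0,"y":0,"z":-0.07,"turn":0},{"x":0,"y":0,"z":-0.1,"turn":0},{"x":0,"y":0,"z":-0.12,"turn":0},{"x":0,"y":0,"z":-0.12,"turn":0}]' 0 45
python3 tray.py
```

```text
time_s: 27.4
tool_pos: [0.4532, -0.1682, 0.0836]
tool_rot: [180.0, -0.1, -9.0]
force: [-0.9, -0.1, 0.1]
grip_width: 0.0452
grasp_force: 0.0
time_s: 28.78
tool_pos: [0.4534, -0.168, 0.2047]
tool_rot: [179.9, -0.2, -9.0]
force: [-0.2, 0.4, -2.8]
grip_width: 0.0178
grasp_force: 45.0
[0.47071509 0.12843268] 7.368755264542956 [np.float64(0.184), np.float64(0.236)]
65 42
shift [ 0.0221 -0.3541  0.139 ] turn -0.286 now [ 0.4525 -0.1677  0.2032] [ 1.7997e+02 -5.0000e-02 -8.9900e+00]
65 -42
shift [ 0.0458 -0.2735  0.1391] turn -0.286 now [ 0.4525 -0.1677  0.2032] [ 1.7997e+02 -5.0000e-02 -8.9900e+00]
-10 42
shift [-0.0498 -0.3329  0.139 ] turn -0.286 now [ 0.4525 -0.1677  0.2032] [ 1.7997e+02 -5.0000e-02 -8.9900e+00]
-10 -42
shift [-0.0262 -0.2523  0.139 ] turn -0.286 now [ 0.4525 -0.1677  0.2032] [ 1.7997e+02 -5.0000e-02 -8.9900e+00]
```

```bash
python3 -m crank '[{"x":0,"y":-0.04,"z":0,"turn":-0.05},{"x":-0.005,"y":-0.09,"z":0,"turn":-0.1},{"x":-0.01,"y":-0.14,"z":0,"turn":-0.15},{"x":-0.015,"y":-0.19,"z":0,"turn":-0.2},{"x":-0.02,"y":-0.23,"z":0,"turn":-0.25},{"x":-0.026,"y":-0.252,"z":0.02,"turn":-0.285},{"x":-0.026,"y":-0.252,"z":0.04,"turn":-0.285},{"x":-0.026,"y":-0.252,"z":0.05,"turn":-0.285},{"x":-0.026,"y":-0.252,"z":0.05,"turn":-0.285}]' 0 45
python3 - <<'E'
from tray import *
print(pose()[0])
C,im=snap('top'); a=im[170:300,220:350]
C,w=snap('wrist')
cv2.imwrite('pics/t5c.png',np.hstack([cv2.resize(a,(420,420)),w[:,90:470]]))
E
```

```text
time_s: 29.95
tool_pos: [0.4652, 0.0845, 0.1514]
tool_rot: [-180.0, 0.2, 7.3]
force: [0.1, -0.7, -2.5]
grip_width: 0.0178
grasp_force: 45.0
[0.46522758 0.08452396 0.15141731]
```

View pics/t5c.png

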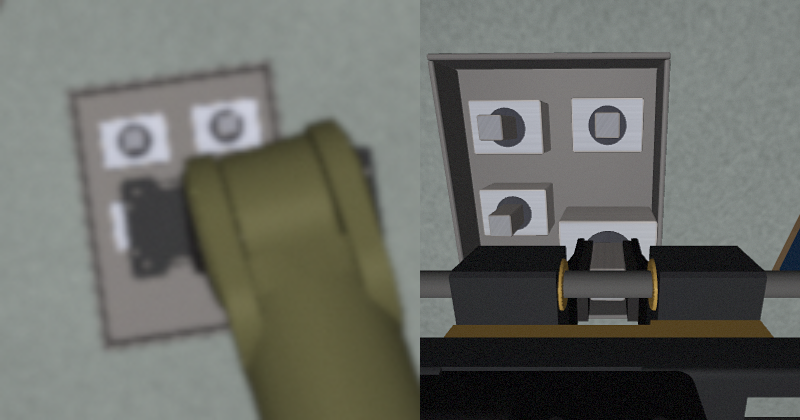

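Three cells are standing and the fourth is above its slot. Placing it, then rising.

```bash
python3 -m crank '[{"x":0,"y":0,"z":0.02,"turn":0},{"x":0,"y":0,"z":0.04,"turn":0},{"x":0,"y":0,"z":0.06,"turn":0},{"x":0,"y":0,"z":0.075,"turn":0},{"x":0,"y":0,"z":0.083,"turn":0},{"x":0,"y":0,"z":0.088,"turn":0},{"x":0,"y":0,"z":0.088,"turn":0},{"x":0,"y":0,"z":0.088,"turn":0}]' 0 45
python3 -m crank '[{"x":0,"y":0,"z":0,"turn":0},{"x":0,"y":0,"z":0,"turn":0},{"x":0,"y":0,"z":-0.02,"turn":0},{"x":0,"y":0,"z":-0.06,"turn":0},{"x":0,"y":0,"z":-0.11,"turn":0},{"x":0,"y":0,"z":-0.17,"turn":0},{"x":0,"y":0,"z":-0.22,"turn":0},{"x":0,"y":0,"z":-0.25,"turn":0}]' 0.045 45
python3 - <<'E'
from h import *
C=cal('top'); P=plane(C,[[118/6+145,215/6+180]],.204); print('cap',P)
q=plane(C,np.array([[125,125],[365,140],[110,320],[350,335]])/6+[145,180],.03); print(q.round(3))
d=q[0]-q[1]+q[2]-q[3]; y=-np.degrees(np.arctan2(d[0],d[1])); print('yaw',y)
go([P[0,0],P[0,1]-.02,.31],y)
E
```

```text
time_s: 31.05
tool_pos: [0.4666, 0.0852, 0.065]
tool_rot: [180.0, -0.1, 7.3]
force: [0.5, -0.1, -3.4]
grip_width: 0.0177
grasp_force: 45.0
time_s: 32.05
tool_pos: [0.467, 0.0855, 0.318]
tool_rot: [179.9, -0.3, 7.3]
force: [0.0, -0.5, -0.7]
grip_width: 0.045
grasp_force: 0.0
cap [[0.51859502 0.41160594 0.204     ]]
[[0.57  0.458 0.03 ]
 [0.561 0.341 0.03 ]
 [0.474 0.465 0.03 ]
 [0.465 0.348 0.03 ]]
yaw -4.356228346360233
shift [ 0.0902 -0.2971  0.008 ] turn 0.204 now [0.467  0.0855 0.318 ] [179.93  -0.27   7.33]
```

```bash
python3 -m crank '[{"x":0.02,"y":-0.04,"z":-0.02,"turn":0.04},{"x":0.035,"y":-0.09,"z":-0.04,"turn":0.08},{"x":0.05,"y":-0.14,"z":-0.06,"turn":0.12},{"x":0.065,"y":-0.19,"z":-0.065,"turn":0.16},{"x":0.08,"y":-0.24,"z":-0.065,"turn":0.204},{"x":0.09,"y":-0.28,"z":-0.065,"turn":0.204},{"x":0.09,"y":-0.297,"z":-0.065,"turn":0.204},{"x":0.09,"y":-0.297,"z":-0.065,"turn":0.204},{"x":0.09,"y":-0.297,"z":-0.065,"turn":0.204}]' 0.087 25
python3 - <<'E'
from tray import *
t=tray(); print(*t[:3]); go([.5186,.39,.3],-4.36)
C,w=snap('wrist'); cv2.imwrite('pics/w3.png',np.hstack([w[:300,100:460],cv2.resize(t[3][170:300,220:350],(300,300))])); print(C[1])
E
```

```text
time_s: 33.17
tool_pos: [0.5182, 0.3901, 0.3798]
tool_rot: [180.0, -0.0, -4.4]
force: [0.5, -1.1, 0.4]
grip_width: 0.0868
grasp_force: 0.0
[0.47177765 0.11769535] 7.42986944050555 [np.float64(0.163), np.float64(0.235)]
shift [ 0.0001 -0.0003  0.0799] turn -0.002 now [0.5184 0.3898 0.3799] [ 1.7996e+02 -6.0000e-02 -4.4800e+00]
[0.59298181 0.38350457 0.52393865]
```

View pics/w3.png

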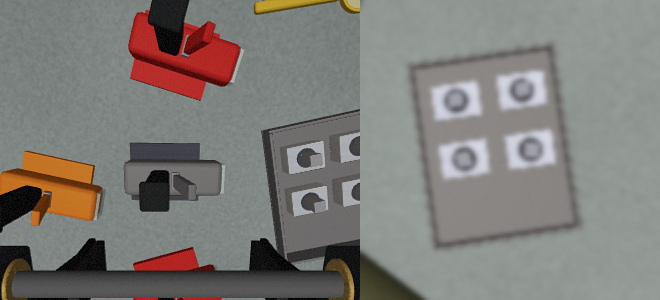

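All four cells stand in the tray. The grey reader has its cap at (155,195) and its trigger at (185,187) in this crop. One enlarged confirmation.

Run:
```python
from h import *
w=cv2.imread('pics/w3.png')[130:230,115:235]
cv2.imwrite('pics/w3c.png',cv2.resize(w,None,fx=6,fy=6,interpolation=cv2.INTER_CUBIC))
C=cal('wrist'); o=np.array([.5186,.4116,0]); a=np.radians(-4.4); X=np.array([np.cos(a),np.sin(a),0]); Y=np.array([-np.sin(a),np.cos(a),0])
for z in(.204,): print([((proj(C,o+X*x+Y*y+[0,0,z])[0]-[215,130])*6).round().tolist() for x in(-.017,.017) for y in(-.016,.016)])
```

```text
[[340.0, 496.0], [171.0, 496.0], [339.0, 319.0], [165.0, 319.0]]
```

View pics/w3c.png

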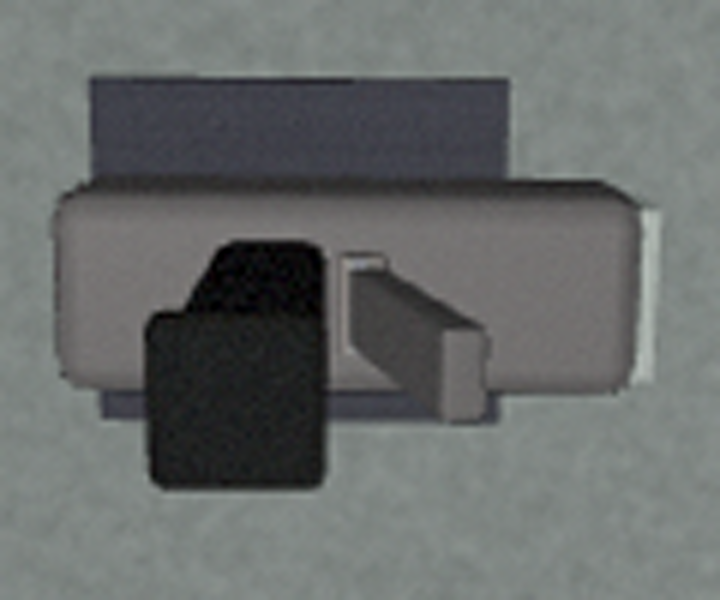

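Confirmed: the grey reader has its cap top at (147..326, 310..490) and its grey trigger standing out to the right, with the top at (440..487, 325..422).

Run:
```python
from h import *
C=cal('wrist'); f=lambda u,v,z: plane(C,[u/6+215,v/6+130],z)[0]
cap=f(236.5,400,.204); tr=f(463,373,.176); print(cap,tr)
a=np.radians(-4.4); X=np.array([np.cos(a),np.sin(a)]); Y=np.array([-np.sin(a),np.cos(a)])
d=tr[:2]-cap[:2]; print('trigger top rel cap (x,y)',d@X,d@Y, 'trigger front', (f(487,373,.176)[:2]-cap[:2])@Y,'cap half',(f(147,400,.204)[:2]-cap[:2])@Y)
t=cap[:2]-Y*.011; go([*t,.163],-4.4)
```

```text
[0.5205483  0.41468794 0.204     ] [0.51619638 0.37116792 0.176     ]
trigger top rel cap (x,y) -0.001000281601784491 -0.04372562929478175 trigger front -0.048583701999389516 cap half 0.016726406331710422
shift [-0.     -0.0142  0.2169] turn -0.002 now [0.5184 0.3897 0.3799] [ 1.7997e+02 -6.0000e-02 -4.5000e+00]
```

```bash
python3 -m crank '[{"x":0,"y":-0.011,"z":0.04,"turn":0},{"x":0,"y":-0.011,"z":0.09,"turn":0},{"x":0,"y":-0.011,"z":0.13,"turn":0},{"x":0,"y":-0.011,"z":0.16,"turn":0},{"x":0,"y":-0.011,"z":0.185,"turn":0},{"x":0,"y":-0.011,"z":0.205,"turn":0},{"x":0,"y":-0.011,"z":0.215,"turn":0},{"x":0,"y":-0.011,"z":0.215,"turn":0},{"x":0,"y":-0.011,"z":0.215,"turn":0}]' 0.087 25
python3 -m crank '[{"x":0,"y":0,"z":0,"turn":0},{"x":0,"y":-0.004,"z":0,"turn":0},{"x":0,"y":-0.007,"z":0,"turn":0},{"x":0,"y":-0.007,"z":0,"turn":0},{"x":0,"y":-0.007,"z":0,"turn":0},{"x":0,"y":-0.007,"z":0,"turn":0},{"x":0,"y":-0.007,"z":0,"turn":0},{"x":0,"y":-0.007,"z":0,"turn":0}]' 0.03 30
```

```text
time_s: 34.4
tool_pos: [0.5188, 0.4026, 0.1656]
tool_rot: [-179.9, -0.1, -4.4]
force: [0.2, 0.1, 0.4]
grip_width: 0.0867
grasp_force: 0.0
time_s: 35.4
tool_pos: [0.5198, 0.4094, 0.1647]
tool_rot: [-179.9, -0.1, -4.4]
force: [5.1, 2.6, 1.2]
grip_width: 0.0411
grasp_force: 30.0
```

The trigger is squeezed to its stop (41 mm). A firm extra moment, then release and rise.

```bash
python3 -m crank '[{"x":0,"y":-0.007,"z":0,"turn":0},{"x":0,"y":0,"z":0,"turn":0},{"x":0,"y":0,"z":0,"turn":0}]' 0.03 40
python3 -m crank '[{"x":0,"y":0,"z":0,"turn":0},{"x":0,"y":0.006,"z":0,"turn":0},{"x":0,"y":0.006,"z":0,"turn":0},{"x":0,"y":0.006,"z":0,"turn":0},{"x":0,"y":0.006,"z":0,"turn":0},{"x":0,"y":0.006,"z":0,"turn":0},{"x":0,"y":0.006,"z":-0.02,"turn":0},{"x":0,"y":0.006,"z":-0.06,"turn":0},{"x":0,"y":0.006,"z":-0.11,"turn":0},{"x":0,"y":0.006,"z":-0.17,"turn":0},{"x":0,"y":0.006,"z":-0.2,"turn":0}]' 0.087 30
python3 - <<'E'
from h import *
# handle target: where it was left
go([.519,-.3424,.36],-9.1)
C,w=snap('wrist')
cv2.imwrite('pics/w4.png',w)
# trigger check: compare with expected front edge as before
from tray import *
t=tray(); print(*t[:3])
E
```

```text
time_s: 35.78
tool_pos: [0.5199, 0.4095, 0.1646]
tool_rot: [-179.9, -0.1, -4.4]
force: [6.3, 5.0, -1.8]
grip_width: 0.0408
grasp_force: 40.1
time_s: 37.15
tool_pos: [0.5184, 0.4043, 0.3704]
tool_rot: [-179.7, -0.2, -4.3]
force: [0.8, -0.5, -0.3]
grip_width: 0.0868
grasp_force: 0.0
shift [0.057  0.7446 0.0069] turn 0.083 now [0.5184 0.4043 0.3704] [-179.71   -0.25   -4.34]
[0.47207689 0.12086038] 6.762102328054133 [np.float64(0.171), np.float64(0.237)]
```

```bash
python3 -m crank '[{"x":0.003,"y":0.03,"z":0,"turn":0},{"x":0.006,"y":0.08,"z":0,"turn":0.01},{"x":0.01,"y":0.135,"z":0,"turn":0.01},{"x":0.015,"y":0.19,"z":0,"turn":0.02},{"x":0.02,"y":0.245,"z":0,"turn":0.03},{"x":0.024,"y":0.3,"z":0,"turn":0.04},{"x":0.028,"y":0.355,"z":0,"turn":0.05},{"x":0.032,"y":0.41,"z":0,"turn":0.06},{"x":0.036,"y":0.465,"z":0,"turn":0.07},{"x":0.04,"y":0.52,"z":0,"turn":0.08},{"x":0.044,"y":0.56,"z":0,"turn":0.083},{"x":0.047,"y":0.59,"z":0,"turn":0.083}]' 0.05 20
python3 -c "
from h import *
go([.519,-.3424,.36],-9.1)"
```

```text
time_s: 38.75
tool_pos: [0.5199, -0.1907, 0.3645]
tool_rot: [180.0, 0.0, -9.2]
force: [0.0, 0.2, -0.1]
grip_width: 0.0499
grasp_force: 0.0
shift [0.0234 0.1498 0.0045] turn -0.002 now [ 0.5199 -0.1907  0.3645] [ 1.7999e+02  2.0000e-02 -9.2300e+00]
```

```bash
python3 -m crank '[{"x":0.01,"y":0.05,"z":0,"turn":0},{"x":0.02,"y":0.1,"z":0.02,"turn":0},{"x":0.0235,"y":0.14,"z":0.05,"turn":0},{"x":0.0235,"y":0.15,"z":0.09,"turn":0},{"x":0.0235,"y":0.15,"z":0.13,"turn":0},{"x":0.0235,"y":0.15,"z":0.165,"turn":0},{"x":0.0235,"y":0.15,"z":0.19,"turn":0},{"x":0.0235,"y":0.15,"z":0.21,"turn":0},{"x":0.0235,"y":0.15,"z":0.223,"turn":0},{"x":0.0235,"y":0.15,"z":0.223,"turn":0},{"x":0.0235,"y":0.15,"z":0.223,"turn":0}]' 0.05 20
python3 -m crank '[{"x":0,"y":0,"z":0,"turn":0},{"x":0,"y":0,"z":0,"turn":0},{"x":0,"y":0,"z":0,"turn":0},{"x":0,"y":0,"z":0,"turn":0},{"x":0,"y":-0.005,"z":0,"turn":0},{"x":0,"y":-0.02,"z":0,"turn":0},{"x":0,"y":-0.035,"z":0,"turn":0},{"x":0,"y":-0.05,"z":0,"turn":0},{"x":0,"y":-0.065,"z":0,"turn":0},{"x":0,"y":-0.08,"z":0,"turn":0},{"x":0,"y":-0.095,"z":0,"turn":0},{"x":0,"y":-0.105,"z":0,"turn":0}]' 0 20
python3 -m crank '[{"x":0,"y":-0.008,"z":0,"turn":0},{"x":0,"y":-0.015,"z":0,"turn":0},{"x":0,"y":-0.02,"z":0,"turn":0},{"x":0,"y":-0.023,"z":0,"turn":0},{"x":0,"y":-0.023,"z":0,"turn":0}]' 0 20
```

```text
time_s: 40.12
tool_pos: [0.5206, -0.3409, 0.1427]
tool_rot: [180.0, -0.1, -9.1]
force: [0.1, 0.5, 0.1]
grip_width: 0.0501
grasp_force: 0.0
time_s: 41.62
tool_pos: [0.5374, -0.2355, 0.1416]
tool_rot: [-180.0, -0.1, -9.1]
force: [4.9, -4.7, -5.1]
grip_width: 0.0139
grasp_force: 20.0
time_s: 42.25
tool_pos: [0.541, -0.214, 0.1416]
tool_rot: [180.0, -0.1, -9.1]
force: [4.4, -5.1, -4.2]
grip_width: 0.0142
grasp_force: 20.0
```

```bash
python3 -m crank '[{"x":0,"y":-0.003,"z":0,"turn":0},{"x":0,"y":-0.006,"z":0,"turn":0},{"x":0,"y":-0.008,"z":0,"turn":0},{"x":0,"y":-0.008,"z":0,"turn":0}]' 0 20
```

```text
time_s: 42.75
tool_pos: [0.541, -0.2138, 0.1416]
tool_rot: [179.5, -0.2, -9.4]
force: [4.4, -17.6, -6.2]
grip_width: 0.0139
grasp_force: 20.1
```

The door is hard against its shut stop. Relaxing, opening and rising clear.

```bash
python3 -m crank '[{"x":0,"y":0.006,"z":0,"turn":0},{"x":0,"y":0.006,"z":0,"turn":0},{"x":0,"y":0.006,"z":0,"turn":0}]' 0.05 20
python3 -m crank '[{"x":0,"y":0,"z":0,"turn":0},{"x":0,"y":0,"z":-0.02,"turn":0},{"x":0,"y":0,"z":-0.06,"turn":0},{"x":0,"y":0,"z":-0.11,"turn":0},{"x":0,"y":0,"z":-0.16,"turn":0},{"x":0,"y":0,"z":-0.2,"turn":0},{"x":0,"y":0,"z":-0.2,"turn":0},{"x":0,"y":0,"z":-0.2,"turn":0}]' 0.05 20
python3 - <<'E'
from h import *
C,t=snap('top'); C,w=snap('wrist')
w4=cv2.imread('pics/w4.png')
cv2.imwrite('pics/end.png',np.vstack([np.hstack([cv2.resize(t[170:300,220:350],(300,300)),w[:300,130:450]]),np.hstack([w4[60:260,150:400],w4[0:200,0:370]])]))
E
```

```text
time_s: 43.12
tool_pos: [0.5404, -0.2103, 0.1415]
tool_rot: [-179.9, 0.1, -9.0]
force: [0.3, -0.2, 0.4]
grip_width: 0.0363
grasp_force: 0.0
time_s: 44.12
tool_pos: [0.5403, -0.212, 0.3419]
tool_rot: [180.0, -0.0, -9.1]
force: [-0.8, 0.7, -0.8]
grip_width: 0.0501
grasp_force: 0.0
```

View pics/end.png

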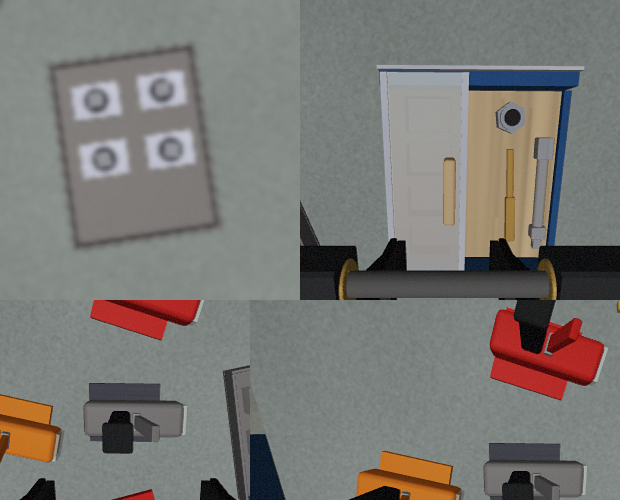

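Four cells stand in the tray (top left), the door is shut with the bay tools in place (top right), and the grey reader's trigger has sprung back out (bottom). Handing in.

```bash
python3 -c "
from cell import env
print(env.sign_off())"
```

```text
the job is handed in; nothing more can be done
None
```

I handed in the job at about 44 s: all four torque cells stand in the tray, the trigger was squeezed to its stop and sprang back, and the cabinet door is shut against its stop; the hand-in returned no verdict.

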